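# Count two jaggery cakes into the tray's trough

### The job

On the steel counting tray, sweep the two round jaggery cakes across the deck into the trough, sliding them without lifting them up, and leave the square block where it lies on the deck. With both cakes down in the trough, swing the trough's hinged lid fully shut over them.

Things in the scene. Friction and masses are not known exactly. Their poses are not given: they have to be found in the camera images.
- cake_a: Round brown cake of jaggery (hard palm sugar), a disc 44 mm across and 18 mm thick, about 35 g, lying flat on the tray's deck, its centre at least 45 mm from the deck's rims and 58 mm from the other pieces' centres. Origin at its centre; z is its axis.
- cake_b: The second round jaggery cake, the same in every way as cake_a.
- block: The extra piece, to be left alone: a square block of the same brown jaggery, 36 x 36 x 18 mm, lying on the same deck. Origin at its centre.
- tray: Steel counting tray fixed to the counter, 250 (x) by 263 mm (y). Origin on the counter, z up. Deck top z = 32 mm, y -174 to +20; 8 mm high, 4 mm wide rims at both x ends and the -y side; its +y edge is open to the trough. Goods up to 85 mm tall stand 20 mm or more off the tray's -y and +x sides, none on the trough's side.
- trough (a point): Centre of the trough's floor, at x 0, y 52.5, z 6 mm in the tray's frame, same axes. The trough runs along x: inner space 242 mm (x) by 65 mm (y), 26 mm below the deck; end walls and outer (+y) wall, 4 mm thick, rise 32 mm above the floor.
- lid (a joint): Angle of the trough's lid, rad: 0 shut (flat over the trough), 1.57 upright, 2.0 at its stop leaning outward; starts at 1.6 to 1.85. Aluminium plate 248 mm along the hinge, 70 mm from hinge to free edge, 4 mm thick, no handle. A stiff hinge holds it at any angle (0.08 N m, 1 to 2 N at the free edge): it must be pushed all the way down.
- lid_hinge (a point): Middle of the lid's hinge line, on top of the trough's outer wall, at x 0, y 89, z 38.5 mm in the tray's frame, same axes. The line runs along x; the free edge moves towards -y and down as the lid shuts. Shut, the lid's underside is level with this point.
There are look-alikes about, which are no part of the job. What is shaped like the cake_b but turquoise or white is not meant.

How it is judged:
By the outcome, as a careful person would: the job done as asked, in the order asked, and still so for the second after the job is handed in, with the robot touching nothing.
It also fails if it takes over 51 s, if anything falls off the work surface, if the arm or the gripper's body presses on something with over 40 N, if the wrist force passes 120 N, or if a joint passes its speed limit or range.

### The arm

A 7-joint arm with a two-finger parallel gripper is mounted at the origin on the work surface. World frame = base frame: x ahead of the robot, y to its left, z up, the work surface at z = 0. Lengths are in m, angles in rad, forces in N, time in s.
With the tool pointing down it reaches from about 0.425 to 0.875 m from the base axis. Payload 4.7 kg.
Tool frame: the origin (TCP) lies on the mounting face of the last link; the fingertips stand 182 mm ahead of it and the grasp point (between the pads) lies ahead of it (ctrl.grip_point_offset is the z of the grasp point in the tool frame, in m); z points along the fingers, y is the line along which they close (so a half turn about z gives the same grasp; the last joint's range is limited). The gripper opens to 87 mm and grips with 3 to 60 N. Pads are 19 mm wide; open, the fingers measure 117 mm over their backs; the gripper's body (75 mm by 190 mm) begins 51 mm behind the grasp point.
Start: joints at [1.344, 0.321, -0.07, 1.45, 0.023, 1.371, -0.057], TCP at [0.155, -0.631, 0.405] pointing down, gripper open.
Joint ranges: [-2.86, 2.86], [-0.3, 2.09], [-1.38, 1.24], [0.06, 2.45], [-1.56, 4.7], [0.09, 2.05], [-2.69, 2.69]. Speed limits (rad/s): [2.57, 2.57, 3.14, 3.14, 3.14, 3.14, 3.14].

### API

Orientations are given as a rotation vector (axis times angle).
In Python, from bench import ctrl gives the robot as it stands.
- The arm moves only by the tool creep_tool, called after "Emit:" as name(argument=value, ...) on one line, values as JSON. Schema: {"type":"object","properties":{"segments":{"type":"string"},"grip_force":{"type":"number"},"only":{"type":"string"},"quiet":{"type":"boolean"},"lines":{"type":"string"}},"required":["segments"],"additionalProperties":false}. segments is a string of 1 to 20 rows, one to a line, with the numbers parted by commas; each row has 5 numbers: dx, dy, dz in a scale on which 1.0 is 0.6 m, then a turn about the tool's z in fractions of the full range, 1 being pi rad, then the opening from 0.0 (shut) to 1.0 (fully open); each row is the pose to reach, as a shift and turn from the pose commanded when the call began, along the tool's axes at that moment; what a row does not reach only later rows make up. A row lasts 1/10 s, in which the tool goes at most 0.05 m and 0.15 rad, less where a joint would pass 70% of its speed; a pose out of reach is approached as far as the arm can. The fingers move at their own pace and stop on an object; grip_force is the grip in N (left out, the last holds). Time passes only in rows, so rows that do not move let the fingers close. The tool returns the time, the measured TCP pose, the force, the opening and the grip force at its end. only (a regular expression) keeps the lines of the reply that match it, lines (a string "A,B") keeps lines A to B, and quiet returns only ok. Input that does not fit is refused with a message, and nothing moves.
- ctrl.get_state(): the state, without advancing time (a new reading comes with each control period).
- ctrl.get_image(name): name is "side" or "top"; returns (picture, depth): 400x640x3 uint8, red, green, blue; 400x640 float32, m along the optical axis (not along the pixel's ray), 0 where there is no reading.
- ctrl.camera_model(name): a dict with "vertical_fov" (degrees; the focal length in pixels is half the picture's height over the tangent of half this angle, whatever the lens; pixels are square), "cx", "cy" (the principal point, pixels), "k1" (the pictures are not rectified: a ray, as slopes to the right and down, at radius r is drawn at 1 + k1 r^2 times it, then the intrinsics apply), "rvec" (rotation vector, rad) and "tvec" (3), from world to camera coordinates, as OpenCV has them. Camera axes: x right, y down, z forward; pixel columns grow to the right and rows downward; lengths in m; the calibration is good to about 2 mm. A picture is of the moment at which its call begins. camera_model takes no time and is no camera call.
- ctrl.close_job(): hands the job in; it is judged then, once.
The state is a dict: "time": time; "joint_positions": joint angles; "qd": joint speeds; "joint_torque": joint torques, N m; "position": TCP position; "tool_rot": TCP orientation; "ft_force": force on the tool from outside, world axes, zero at the start; "torque": the same for the moment, N m; "grip_width": opening from 0.0 (shut) to 1.0 (fully open); "grip_force": force on a finger pad.
Only numpy, scipy, OpenCV 4.12 (cv2) and the standard library are available. Lean on these libraries where they do the work, as an engineer would, in place of code of your own. Each camera call takes 0.05 s, during which the arm holds its last target. There are 200 camera calls.

## Working session

There is one attempt and no reset: what is moved stays moved. The work goes in short steps, Python scripts to look and compute and a tool call to move; the robot and the scene stay as the last step left them, time stands still between calls to the robot, and variables do not carry over. Pictures are saved under pics/ and viewed, at most 10 in all, crops included, and the job is handed in when it is done.

```bash
mkdir -p pics; ls; cat > h.py <<'E'
import numpy as np, cv2
from bench import ctrl
def cam(n):
    m=ctrl.camera_model(n); f=200/np.tan(np.radians(m["vertical_fov"])/2)
    R=cv2.Rodrigues(np.array(m["rvec"],float))[0]; return m,f,R,np.array(m["tvec"],float)
def rays(n,uv):
    m,f,R,t=cam(n); uv=np.atleast_2d(uv).astype(float)
    d=(uv-[m["cx"],m["cy"]])/f; s=d.copy()
    for _ in range(20): s=d/(1+m["k1"]*(s**2).sum(1,keepdims=True))
    return -R.T@t, np.c_[s,np.ones(len(s))]@R, s
def onplane(n,uv,z):
    o,d,_=rays(n,uv); return o+d*((z-o[2])/d[:,2:])
def fromdepth(n,uv,dep):
    o,d,_=rays(n,uv); return o+d*np.reshape(dep,(-1,1))
def proj(n,P):
    m,f,R,t=cam(n); c=np.atleast_2d(P)@R.T+t; s=c[:,:2]/c[:,2:]
    return s*(1+m["k1"]*(s**2).sum(1,keepdims=True))*f+[m["cx"],m["cy"]]
def tri(n1,u1,n2,u2):
    o1,d1,_=rays(n1,u1);o2,d2,_=rays(n2,u2);d1=d1[0]/np.linalg.norm(d1);d2=d2[0]/np.linalg.norm(d2)
    a=np.linalg.lstsq(np.c_[d1,-d2],o2-o1,rcond=None)[0]
    p,q=o1+a[0]*d1,o2+a[1]*d2; return (p+q)/2,np.linalg.norm(p-q)
def snap(n,name):
    im,dp=ctrl.get_image(n); cv2.imwrite(f"pics/{name}.png",im[:,:,::-1]); np.save(f"pics/{name}.npy",dp); return im,dp
E
python3 - <<'E'
from h import *
for n in("top","side"):
    snap(n,n+"0"); m,f,R,t=cam(n); print(n,f,m, -R.T@t)
s=ctrl.get_state(); print(s["time"],s["position"],s["tool_rot"],s["ft_force"],ctrl.grip_point_offset)
E
```

```text
pics
top 376.8403654841618 {'vertical_fov': 55.9123511974593, 'cx': 325.240378007376, 'cy': 196.51898245576405, 'k1': -0.05304394721316635, 'rvec': array([ 2.13853935, -2.11459041,  0.15918087]), 'tvec': array([0.02792671, 0.54456419, 0.7063685 ])} [0.41958724 0.02045632 0.78728305]
side 360.9977729619778 {'vertical_fov': 57.974662603808504, 'cx': 314.4807901523713, 'cy': 197.425557322216, 'k1': -0.06124661411224197, 'rvec': array([ 0.7336187 , -2.50220106,  1.28956641]), 'tvec': array([0.47769288, 0.205497  , 0.55587266])} [0.23900221 0.53914319 0.48126551]
0.1 [ 0.15493868 -0.63107703  0.40373457] [-3.11706659e+00 -3.77231766e-01  4.77275111e-04] [-0.32654325  0.29769142 -0.25053913] 0.1635
```

View pics/top0.png

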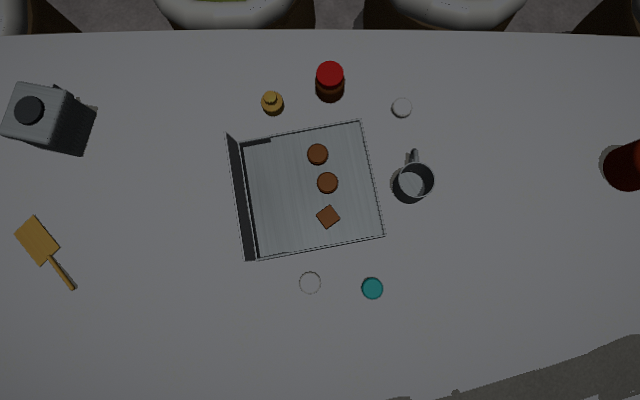

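View pics/side0.png

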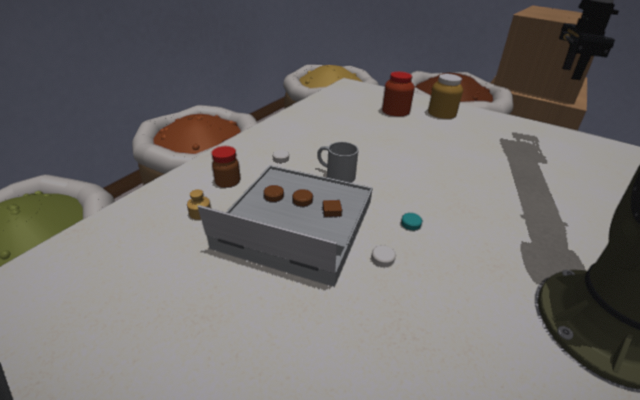

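The top view shows the tray with its trough and lid at the left (world +y), two round brown cakes at about (318,154) and (327,183), and a square block at (328,216). The lookalikes are white discs at (402,107) and (310,282) and a turquoise one at (372,288). In the side view the brown rounds are at (273,193) and (302,198) and the block at (332,208). The two round brown pieces on the deck are cake_a and cake_b. They fit because they are brown, round and on the deck. I'll confirm them in an enlarged crop.

```bash
python3 - <<'E'
from h import *
C={}
for n in("top","side"):
    im=cv2.imread(f"pics/{n}0.png"); hsv=cv2.cvtColor(im,cv2.COLOR_BGR2HSV)
    m=cv2.inRange(hsv,(3,90,40),(18,255,255)); 
    roi=np.zeros_like(m); 
    if n=="top": roi[115:265,220:390]=255
    else: roi[165:275,240:380]=255
    m&=roi
    cs,_=cv2.findContours(m,cv2.RETR_EXTERNAL,cv2.CHAIN_APPROX_NONE)
    for c in sorted(cs,key=lambda c:c[:,0,0].mean()):
        if cv2.contourArea(c)<40: continue
        M=cv2.moments(c);u=(M["m10"]/M["m00"],M["m01"]/M["m00"])
        C.setdefault(n,[]).append(u)
        print(n,np.round(u,1),cv2.contourArea(c),cv2.boundingRect(c),onplane(n,u,.05 if n=="top" else .043).round(4), cv2.minAreaRect(c))
C["top"].sort(key=lambda u:u[1])
for a,b in zip(C["top"],C["side"]): print(tri("top",a,"side",b))
im=cv2.imread("pics/top0.png")
cv2.imwrite("pics/crop.png",cv2.resize(im[110:270,215:395],None,fx=3.7,fy=3.7,interpolation=cv2.INTER_CUBIC))
im=cv2.imread("pics/side0.png")
cv2.imwrite("pics/crops.png",cv2.resize(im[155:285,190:385],None,fx=4,fy=4,interpolation=cv2.INTER_CUBIC))
d=np.load("pics/top0.npy")
for p in [(300,190),(350,190),(300,220),(252,200),(240,200)]: print(p,fromdepth("top",p,d[p[1],p[0]]).round(4))
E
```

```text
top [317.1 153.4] 293.0 (307, 144, 21, 20) [[0.6319 0.0515 0.05  ]] ((317.0, 153.5), (19.0, 20.0), 90.0)
top [326.9 182. ] 308.0 (317, 172, 21, 21) [[0.573  0.0311 0.05  ]] ((327.0000305175781, 182.00001525878906), (19.798988342285156, 19.798988342285156), 45.0)
top [327.5 216.3] 284.0 (316, 205, 24, 24) [[0.5042 0.029  0.05  ]] ((327.5400390625, 216.22000122070312), (17.799999237060547, 17.400001525878906), 53.13010025024414)
side [273.2 192.9] 218.5 (264, 186, 19, 15) [[0.6333 0.054  0.043 ]] ((273.0, 193.0), (14.0, 18.0), 90.0)
side [302.2 197.4] 237.5 (293, 190, 20, 16) [[0.5739 0.0334 0.043 ]] ((302.5, 197.5), (15.0, 19.0), 90.0)
side [331.8 207.9] 234.5 (323, 200, 19, 16) [[0.505  0.0303 0.043 ]] ((332.0, 207.5), (15.0, 18.0), 90.0)
(array([0.63465517, 0.05200263, 0.04123691]), np.float64(0.0005154299803174703))
(array([0.57502911, 0.03132055, 0.04123505]), np.float64(0.0005226090096839104))
(array([0.50533824, 0.0291813 , 0.04206668]), np.float64(0.0005399285081770896))
(300, 190) [[0.5596 0.0861 0.0315]]
(350, 190) [[ 0.561  -0.0161  0.0292]]
(300, 220) [[0.4984 0.0848 0.029 ]]
(252, 200) [[0.5423 0.1898 0.0034]]
(240, 200) [[0.5302 0.1965 0.0795]]
```

View pics/crop.png

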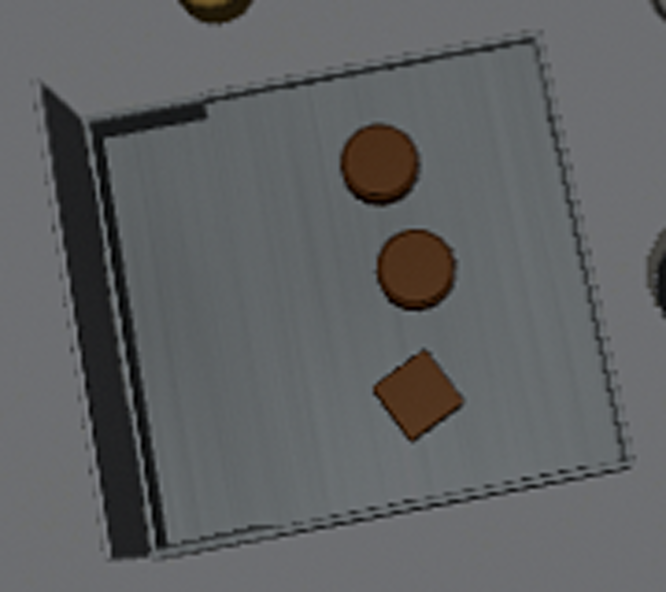

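View pics/crops.png

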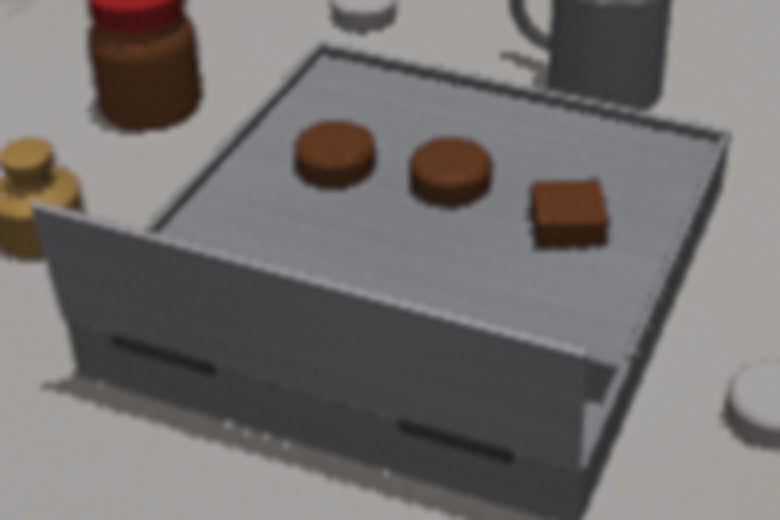

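The crop shows two plain discs at crop (380,163) and (416,268), and the square at (418,395), so the cakes are confirmed. Next I'll fit the tray frame from its corners.

```bash
cat >> h.py <<'E'
# tray corners in the top picture (px) -> tray frame
_px=[(360.9,120.3),(385.8,234.8),(239.3,142.4),(257.4,260.)]
_z=[.040,.040,.038,.038]
_tf=np.array([(.125,-.174),(-.125,-.174),(.125,.089),(-.125,.089)])
_w=np.array([onplane("top",p,z)[0,:2] for p,z in zip(_px,_z)])
_a=_tf-_tf.mean(0);_b=_w-_w.mean(0)
PHI=np.arctan2((_a[:,0]*_b[:,1]-_a[:,1]*_b[:,0]).sum(),(_a*_b).sum())
RT=np.array([[np.cos(PHI),-np.sin(PHI)],[np.sin(PHI),np.cos(PHI)]])
T0=_w.mean(0)-RT@_tf.mean(0)
t2w=lambda p:RT@np.asarray(p)+T0
w2t=lambda p:RT.T@(np.asarray(p)-T0)
def delta(tx,ty,ztip):
    """shift in tool axes to put fingertips at tray x,y, world height ztip (tool down), turn for tool y || tray x"""
    s=ctrl.get_state();R=cv2.Rodrigues(np.array(s["tool_rot"],float))[0]
    p=np.r_[t2w((tx,ty)),ztip+.182]
    yaw=np.arctan2(R[1,1],R[0,1]); turn=-((PHI-yaw+np.pi/2)%np.pi-np.pi/2)
    return (R.T@(p-s["position"])).round(4),round(turn,3)
def tip():
    s=ctrl.get_state();R=cv2.Rodrigues(np.array(s["tool_rot"],float))[0]
    q=np.array(s["position"])+R[:,2]*.182; return w2t(q[:2]).round(4),q[2].round(4),R[:,2].round(3)
E
python3 - <<'E'
from h import *
print("phi",PHI,"T0",T0,"resid mm",((RT@_tf.T).T+T0-_w)*1000 if 0 else 0)
import h; print(((h.RT@h._tf.T).T+T0-h._w)*1000)
c={"a":(.6345,.0522),"b":(.575,.0317),"blk":(.5053,.0293)}
for k,v in c.items(): print(k,w2t(v).round(4))
print(tip())
a=w2t(c["a"]);b=w2t(c["b"])
print(delta(b[0],b[1]-.042,.12)); print(delta(a[0],a[1]-.042,.12))
# side check: corners
print("side",proj("side",np.array([[*t2w((.125,-.174)),.04],[*t2w((-.125,-.174)),.04],[*t2w((-.125,.089)),.038]])).round(1))
# lid free edge seen in top at end corners: triangulate top (225.5,132.5) with side (198.5,206.5)
P=tri("top",(225.5,132.5),"side",(199,206.5)); print(P,w2t(P[0][:2]))
E
```

```text
phi 0.19854277717701319 T0 [0.55459129 0.10578498] resid mm 0
[[ 4.45358654 -2.00146707]
 [-3.29354724 -2.97237006]
 [ 1.54621387  3.04096552]
 [-2.70625317  1.93287161]]
a [ 0.0678 -0.0683]
b [ 0.0054 -0.0767]
blk [-0.0634 -0.0653]
(array([-0.5372, -0.6432]), np.float64(0.2217), array([-0.001,  0.002, -1.   ]))
(array([ 0.5643, -0.5013,  0.1026]), np.float64(-1.528))
(array([ 0.6269, -0.507 ,  0.1026]), np.float64(-1.528))
side [[271.2 164.6]
 [374.1 187.2]
 [337.6 271.6]]
(array([0.65703334, 0.22547605, 0.10532605]), np.float64(0.001876312652539114)) [0.12403756 0.09713398]
```

Careful with the scale: shifts go in shares of 0.6 m and turns go in shares of pi rad. That gives: 0.564 m / 0.6 = 0.94, -0.501 m / 0.6 = -0.835, -1.528 rad / 3.1416 = -0.4864.

Emit:
creep_tool(segments="0.9333,-0.8333,0.0833,-0.4864,0.29\n0.9333,-0.8333,0.0833,-0.4864,0.29\n0.9333,-0.8333,0.0833,-0.4864,0.29\n0.9333,-0.8333,0.0833,-0.4864,0.29\n0.9333,-0.8333,0.0833,-0.4864,0.29\n0.9333,-0.8333,0.0833,-0.4864,0.29\n0.9333,-0.8333,0.0833,-0.4864,0.29\n0.9333,-0.8333,0.0833,-0.4864,0.29\n0.9333,-0.8333,0.0833,-0.4864,0.29\n0.9333,-0.8333,0.0833,-0.4864,0.29\n0.9333,-0.8333,0.0833,-0.4864,0.29\n0.9333,-0.8333,0.0833,-0.4864,0.29\n0.9333,-0.8333,0.0833,-0.4864,0.29\n0.9333,-0.8333,0.0833,-0.4864,0.29\n0.9333,-0.8333,0.0833,-0.4864,0.29\n0.94,-0.835,0.1667,-0.4864,0.29\n0.94,-0.835,0.1667,-0.4864,0.29\n0.94,-0.835,0.1667,-0.4864,0.29\n0.94,-0.835,0.1667,-0.4864,0.29\n0.94,-0.835,0.1667,-0.4864,0.29", grip_force=20)

```text
time: 2.1
position: [0.5836, -0.0113, 0.3067]
tool_rot: [1.991, 2.426, 0.001]
ft_force: [0.5, 0.5, 1.7]
grip_width: 0.287
grip_force: 0.0
```

```bash
python3 -c "
from h import *
print(tip(),delta(.0054,-.1187,.037),ctrl.get_state()['joint_positions'])"
```

```text
(array([ 0.0059, -0.1208]), np.float64(0.1247), array([ 0.003, -0.001, -1.   ])) (array([ 0.002 , -0.0002,  0.0877]), np.float64(-0.003)) [ 0.57984582  0.32849275 -0.7189947   1.72324261  0.23413597  1.17436283
 -0.00725814]
```

To row units: 0.0875 m / 0.6 = 0.1458, 0.085 m / 0.6 = 0.1417.

Emit:
creep_tool(segments="0.0017,0,0.05,0,0.29\n0.0033,0,0.1,0,0.29\n0.0033,0,0.1417,0,0.29\n0.0033,0,0.1458,0,0.29\n0.0033,0,0.1458,0,0.29")

```text
time: 2.6
position: [0.5831, -0.0089, 0.2182]
tool_rot: [1.992, 2.428, 0.0]
ft_force: [0.1, 0.0, -0.0]
grip_width: 0.29
grip_force: 0.0
```

```bash
python3 - <<'E'
from h import *
print(tip()); snap("side","side1")
im=cv2.imread("pics/side1.png"); cv2.imwrite("pics/side1c.png",cv2.resize(im[100:285,190:385],None,fx=3,fy=3,interpolation=cv2.INTER_CUBIC))
E
```

```text
(array([ 0.0055, -0.1181]), np.float64(0.0362), array([ 0.001, -0.   , -1.   ]))
```

View pics/side1c.png

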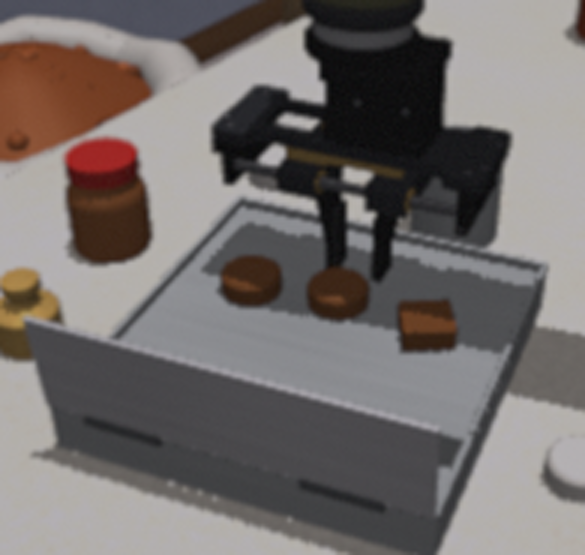

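The crop shows the fingers standing behind cake_b (338,293), with the tips at about (337,262) and (382,275), slightly to the right of its line. I'll shift 3 mm towards +x and push.

To row units: 0.105 m / 0.6 = 0.175, 0.095 m / 0.6 = 0.1583.

Emit:
creep_tool(segments="0.0083,0.005,0,0,0.29\n0.025,0.005,0,0,0.29\n0.0417,0.005,0,0,0.29\n0.0583,0.005,0,0,0.29\n0.075,0.005,0,0,0.29\n0.0917,0.005,0,0,0.29\n0.1083,0.005,0,0,0.29\n0.125,0.005,0,0,0.29\n0.1417,0.005,0,0,0.29\n0.1583,0.005,0,0,0.29\n0.175,0.005,0,0,0.29")

```text
time: 3.75
position: [0.5649, 0.0961, 0.2172]
tool_rot: [1.991, 2.43, -0.0]
ft_force: [-0.4, -0.4, 1.3]
grip_width: 0.286
grip_force: 0.3
```

```bash
python3 - <<'E'
from h import *
print(tip()); snap("side","side2")
im=cv2.imread("pics/side2.png"); cv2.imwrite("pics/side2c.png",cv2.resize(im[100:285,190:385],None,fx=3,fy=3,interpolation=cv2.INTER_CUBIC))
E
```

```text
(array([ 0.0082, -0.0115]), np.float64(0.0352), array([-0., -0., -1.]))
```

View pics/side2c.png

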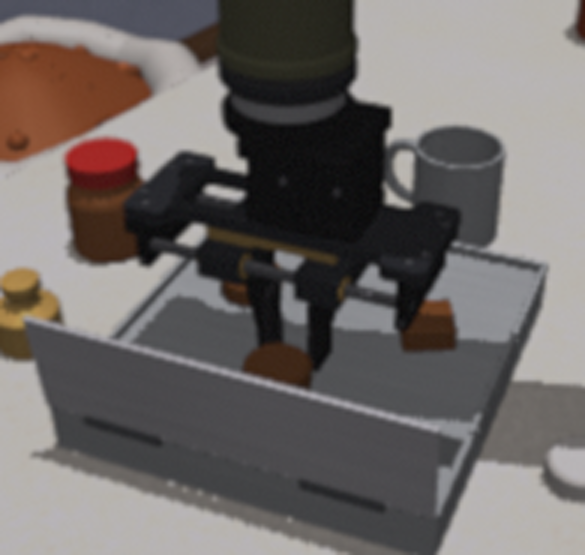

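cake_b (278,368) is held between the fingertips near the deck edge. cake_a and the block haven't moved.

To row units: -0.0985 m / 0.6 = -0.1642, 0.062 m / 0.6 = 0.1033.

Emit:
creep_tool(segments="0.0167,0,0,0,0.29\n0.0333,0,0,0,0.29\n0.05,0,0,0,0.29\n0.0667,0,0,0,0.29\n0.0667,0,0,0,0.29\n0.0667,0,0,0,0.29\n0.0333,0,0,0,0.29\n0.0167,0,-0.075,0,0.29\n-0.05,0.05,-0.075,0,0.29\n-0.1167,0.1033,-0.075,0,0.29\n-0.1642,0.1033,-0.075,0,0.29\n-0.1642,0.1033,-0.075,0,0.29\n-0.1642,0.1033,-0.0167,0,0.29\n-0.1642,0.1033,0.0017,0,0.29\n-0.1642,0.1033,0.0017,0,0.29")

```text
time: 5.3
position: [0.6446, 0.0112, 0.2158]
tool_rot: [-1.989, -2.429, 0.003]
ft_force: [-0.5, -0.6, 0.6]
grip_width: 0.291
grip_force: 0.0
```

```bash
python3 - <<'E'
from h import *
print(tip()); snap("top","top3"); im,_=snap("side","side3")
a=cv2.imread("pics/side3.png")[100:285,190:385]; b=cv2.imread("pics/top3.png")[100:285,200:395]
cv2.imwrite("pics/c3.png",cv2.resize(np.hstack([a,b]),None,fx=2.05,fy=2.05,interpolation=cv2.INTER_CUBIC))
E
```

```text
(array([ 0.0692, -0.1105]), np.float64(0.0338), array([-0.002, -0.   , -1.   ]))
```

View pics/c3.png

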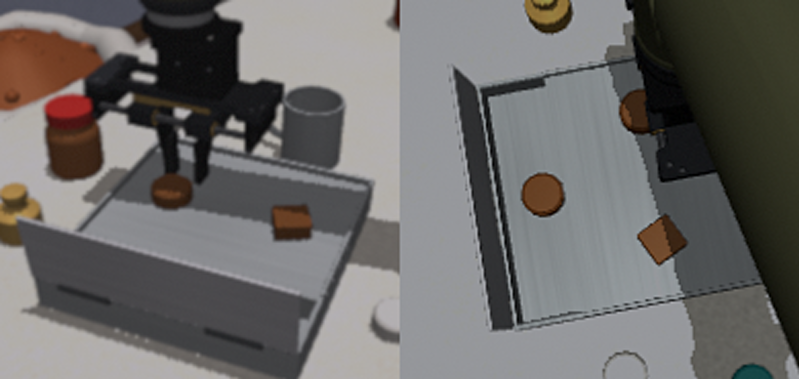

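cake_b, at right crop (543,194), has left the deck and is hidden behind the lid in the side view, so it is in the trough. The fingers stand behind cake_a, and the block hasn't moved. Now I'll push cake_a.

To row units: 0.14 m / 0.6 = 0.2333, 0.11 m / 0.6 = 0.1833.

Emit:
creep_tool(segments="0.0083,0.0017,-0.0017,0,0.29\n0.025,0.0017,-0.0017,0,0.29\n0.0417,0.0017,-0.0017,0,0.29\n0.0583,0.0017,-0.0017,0,0.29\n0.075,0.0017,-0.0017,0,0.29\n0.0917,0.0017,-0.0017,0,0.29\n0.1083,0.0017,-0.0017,0,0.29\n0.125,0.0017,-0.0017,0,0.29\n0.1417,0.0017,-0.0017,0,0.29\n0.1583,0.0017,-0.0017,0,0.29\n0.175,0.0017,-0.0017,0,0.29\n0.1917,0.0017,-0.0017,0,0.29\n0.2083,0.0017,-0.0017,0,0.29\n0.225,0.0017,-0.0017,0,0.29\n0.2333,0.0017,-0.0017,0,0.29\n0.2333,0.0017,-0.0017,0,0.29\n0.2333,0.0017,-0.0017,0,0.29\n0.2,0.0017,-0.0017,0,0.29\n0.1833,0.0017,-0.0667,0,0.0\n0.1,0.0017,-0.15,0,0.0")

```text
time: 7.4
position: [0.6305, 0.0868, 0.2919]
tool_rot: [-1.983, -2.432, -0.001]
ft_force: [1.5, 0.8, -0.4]
grip_width: 0.187
grip_force: 0.0
```

```bash
python3 - <<'E'
from h import *
print(tip())
_,d=snap("top","top4"); im=cv2.imread("pics/top4.png")
m=cv2.inRange(cv2.cvtColor(im,cv2.COLOR_BGR2HSV),(3,90,30),(18,255,255)); r=np.zeros_like(m); r[115:265,220:390]=255
for c in cv2.findContours(m&r,cv2.RETR_EXTERNAL,cv2.CHAIN_APPROX_NONE)[0]:
    if cv2.contourArea(c)<60: continue
    u=c[:,0].mean(0); k=np.zeros_like(m); cv2.drawContours(k,[c],-1,255,-1); k=cv2.erode(k,np.ones((5,5)))
    ys,xs=np.nonzero(k); P=fromdepth("top",np.c_[xs,ys],d[ys,xs]); print(u.round(1),cv2.contourArea(c),P.mean(0).round(4),P[:,2].min().round(4),P[:,2].max().round(4),w2t(P.mean(0)[:2]).round(4))
E
```

```text
(array([ 0.0704, -0.033 ]), np.float64(0.1099), array([-0.002,  0.003, -1.   ]))
[266.3 195.5] 173.5 [0.5486 0.1573 0.0232] 0.0202 0.0262 [0.0042 0.0517]
[251.6 165.1] 275.5 [0.6096 0.1866 0.0387] 0.0211 0.0499 [0.0699 0.0684]
```

```bash
python3 - <<'E'
from h import *
b=cv2.imread("pics/top4.png")[120:270,215:335]; d=np.load("pics/top4.npy")
cv2.imwrite("pics/c4.png",cv2.resize(b,None,fx=4,fy=4,interpolation=cv2.INTER_CUBIC))
for u in range(238,268,2): 
    P=fromdepth("top",(u,166),d[166,u])[0]; print(u,w2t(P[:2]).round(3),P[2].round(3))
E
```

```text
238 [0.068 0.092] 0.057
240 [0.071 0.091] 0.043
242 [0.072 0.089] 0.036
244 [0.07  0.083] 0.042
246 [0.068 0.078] 0.046
248 [0.066 0.074] 0.049
250 [0.066 0.07 ] 0.046
252 [0.067 0.067] 0.04
254 [0.068 0.064] 0.034
256 [0.069 0.061] 0.027
258 [0.069 0.057] 0.025
260 [0.07  0.054] 0.02
262 [-0.08  -0.023] 0.543
264 [-0.082 -0.025] 0.55
266 [-0.084 -0.027] 0.555
```

View pics/c4.png

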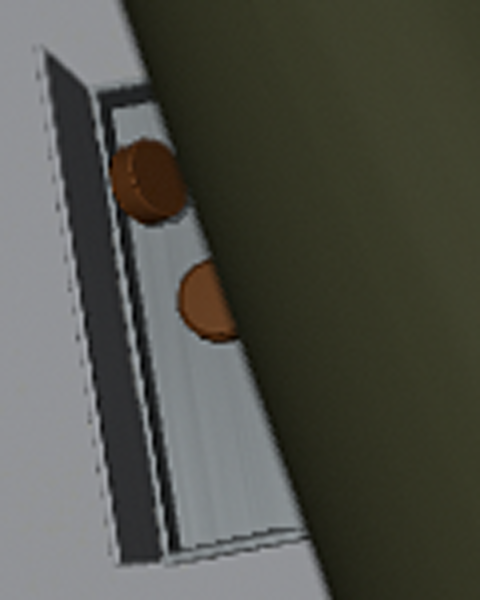

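The crop shows cake_b lying flat in the trough at (215,300). cake_a at (150,182) is in the trough but propped steeply against the outer wall, with its top at about z 0.049, so it would block the lid. I'll nudge the lid outward to make room for the gripper body, then press cake_a's high edge down so it slides flat.

To row units: 0.133 m / 0.6 = 0.2217, 0.02 m / 0.6 = 0.0333.

Emit:
creep_tool(segments="0.0667,0,0,0,0\n0.1333,0,0.025,0,0\n0.175,0,0.0333,0,0\n0.1883,0,0.0333,0,0\n0.2,0,0.0333,0,0\n0.21,0,0.0333,0,0\n0.2167,0,0.0333,0,0\n0.2217,0,0.0333,0,0\n0.2217,0,0.0333,0,0\n0.1917,0,0.0333,0,0\n0.1667,0,0.0333,0,0\n0.1667,0,0.0333,0,0\n0.1667,0,0.075,0,0\n0.1667,0,0.0867,0,0")

```text
time: 8.85
position: [0.6113, 0.1813, 0.2376]
tool_rot: [-1.991, -2.428, 0.004]
ft_force: [-1.2, -0.5, -0.1]
grip_width: 0.006
grip_force: 0.0
```

```bash
python3 - <<'E'
from h import *
print(tip(),ctrl.get_state()["ft_force"]); im,d=snap("top","top5")
for p in [(235,200),(233,200),(237,200)]:P=fromdepth("top",p,d[p[1],p[0]])[0];print(w2t(P[:2]).round(4),P[2].round(4))
E
```

```text
(array([0.0699, 0.0628]), np.float64(0.0556), array([-0.003, -0.001, -1.   ])) [-1.24377248 -0.53351375 -0.10842173]
[-0.1026 -0.0055] 0.5598
[-0.1024 -0.0044] 0.5602
[-0.1031 -0.007 ] 0.5609
```

To row units: 0.014 m / 0.6 = 0.0233, 0.004 m / 0.6 = 0.0067.

Emit:
creep_tool(segments="0.0067,0,0.0067,0,0\n0.0067,0,0.0133,0,0\n0.0067,0,0.02,0,0\n0.0067,0,0.0233,0,0\n0.0067,0,0.0233,0,0")

```text
time: 9.4
position: [0.6127, 0.1882, 0.2308]
tool_rot: [1.987, 2.428, 0.009]
ft_force: [-3.4, -0.8, 19.2]
grip_width: 0.005
grip_force: 9.1
```

```bash
python3 - <<'E'
from h import *
print(tip()); im,d=snap("side","side6")
# lid free edge in side view: scan depth along column for z profile at lid middle
for u in (230,260,290):
    best=[]
    for v in range(195,275,4):
        P=fromdepth("side",(u,v),d[v,u])[0]; best.append((v,*w2t(P[:2]).round(3),P[2].round(3)))
    print(u,[tuple(map(float,b)) for b in best if .085<b[2]<.13][:6])
E
```

```text
(array([0.0746, 0.0695]), np.float64(0.0488), array([ 0.007,  0.002, -1.   ]))
230 [(195.0, 0.059, 0.096, 0.147), (199.0, 0.057, 0.101, 0.143), (203.0, 0.052, 0.109, 0.142), (207.0, 0.052, 0.11, 0.135), (211.0, 0.054, 0.109, 0.125), (223.0, 0.054, 0.114, 0.104)]
260 [(195.0, 0.004, 0.096, 0.162), (199.0, -0.001, 0.106, 0.162), (203.0, -0.001, 0.107, 0.156), (211.0, 0.003, 0.102, 0.135), (231.0, -0.001, 0.114, 0.105), (235.0, -0.0, 0.114, 0.097)]
290 [(243.0, -0.052, 0.114, 0.098), (247.0, -0.05, 0.111, 0.086), (251.0, -0.048, 0.106, 0.072), (255.0, -0.046, 0.102, 0.058), (259.0, -0.043, 0.097, 0.043), (263.0, -0.041, 0.092, 0.028)]
```

Pressing reached 19 N without the cake slipping. The profile says it is nearly upright at about 60°, resting on the wall's top edge. A light pinch across x, then dragging it along the floor away from the wall and releasing, will let it fall flat. First I'll back off and remeasure.

To row units: -0.12 m / 0.6 = -0.2, -0.06 m / 0.6 = -0.1.

Emit:
creep_tool(segments="-0.0033,0,-0.05,0,0\n-0.0167,0,-0.1,0,0.3\n-0.0833,0,-0.1,0,0.64\n-0.1667,0,-0.1,0,0.64\n-0.2,0,-0.1,0,0.64\n-0.2,0,-0.1,0,0.64", grip_force=10)

```text
time: 10.05
position: [0.636, 0.0632, 0.2857]
tool_rot: [1.998, 2.421, -0.003]
ft_force: [-0.1, 0.2, -0.3]
grip_width: 0.374
grip_force: 0.0
```

```bash
python3 - <<'E'
from h import *
print(tip())
_,d=snap("top","top7"); im=cv2.imread("pics/top7.png")
m=cv2.inRange(cv2.cvtColor(im,cv2.COLOR_BGR2HSV),(3,90,30),(18,255,255)); r=np.zeros_like(m); r[115:265,220:390]=255
for c in cv2.findContours(m&r,cv2.RETR_EXTERNAL,cv2.CHAIN_APPROX_NONE)[0]:
    if cv2.contourArea(c)<60: continue
    k=np.zeros_like(m); cv2.drawContours(k,[c],-1,255,-1); k=cv2.erode(k,np.ones((3,3)))
    ys,xs=np.nonzero(k); P=fromdepth("top",np.c_[xs,ys],d[ys,xs]); t=np.array([w2t(p[:2]) for p in P])
    print(cv2.contourArea(c),"x",t[:,0].min().round(4),t[:,0].max().round(4),"y",t[:,1].min().round(4),t[:,1].max().round(4),"z",P[:,2].min().round(4),P[:,2].max().round(4))
    o=np.argsort(t[:,1])
    for g in np.array_split(o,7): print("   ",t[g].mean(0).round(4),P[g,2].mean().round(4))
for u in range(225,245,2):
    P=fromdepth("top",(u,200),d[200,u])[0]; print(u,w2t(P[:2]).round(4),P[2].round(3))
print(delta(.07,.067,.08))
E
```

```text
(array([ 0.0715, -0.0583]), np.float64(0.1037), array([ 0.001, -0.003, -1.   ]))
298.5 x -0.1492 0.0238 y -0.057 0.0619 z 0.0191 0.7873
    [-0.0027  0.0251] 0.0652
    [0.0064 0.0355] 0.0228
    [0.0051 0.04  ] 0.023
    [0.006  0.0444] 0.0232
    [0.006  0.0486] 0.0228
    [0.0043 0.0528] 0.0229
    [0.0061 0.0582] 0.023
279.5 x 0.0537 0.091 y 0.0549 0.0836 z 0.017 0.0509
    [0.0717 0.0575] 0.023
    [0.0719 0.0616] 0.0295
    [0.0718 0.0648] 0.0348
    [0.0708 0.0679] 0.0397
    [0.0694 0.0711] 0.0441
    [0.069  0.0749] 0.0457
    [0.0695 0.08  ] 0.0438
225 [-0.0057  0.1162] 0.104
227 [-0.0062  0.1127] 0.103
229 [-0.0057  0.1104] 0.097
231 [-0.0045  0.1089] 0.088
233 [-0.0044  0.1061] 0.084
235 [-0.004   0.1035] 0.078
237 [-0.003   0.1016] 0.07
239 [-0.0027  0.0988] 0.065
241 [-0.002   0.0964] 0.058
243 [-0.0005  0.0949] 0.046
(array([ 0.1214, -0.0019,  0.0238]), np.float64(-0.004))
```

To row units: 0.12 m / 0.6 = 0.2, 0.08 m / 0.6 = 0.1333.

Emit:
creep_tool(segments="0.0667,0,0.0167,0,0.64\n0.1333,-0.0017,0.0333,0,0.64\n0.2,-0.0017,0.04,0,0.64\n0.2,-0.0017,0.04,0,0.64\n0.2,-0.0017,0.04,0,0.64\n0.2,-0.0017,0.075,0,0.64\n0.2,-0.0017,0.1083,0,0.64\n0.2,-0.0017,0.1333,0,0.64\n0.2,-0.0017,0.145,0,0.64\n0.2,-0.0017,0.145,0,0.64", grip_force=10)

```text
time: 11.1
position: [0.6099, 0.1856, 0.1976]
tool_rot: [-1.991, -2.429, 0.002]
ft_force: [-0.2, -0.0, 0.5]
grip_width: 0.641
grip_force: 0.0
```

```bash
python3 -c "
from h import *
print(tip())"
```

```text
(array([0.0697, 0.0673]), np.float64(0.0156), array([-0.002, -0.001, -1.   ]))
```

To row units: 0.001 m / 0.6 = 0.0017.

Emit:
creep_tool(segments="0,0.0017,0,0,0.3\n0,0.0017,0,0,0.3\n0,0.0017,0,0,0.3\n0,0.0017,0,0,0.3\n0,0.0017,0,0,0.3", grip_force=10)

```text
time: 11.6
position: [0.6116, 0.1865, 0.1995]
tool_rot: [1.99, 2.429, 0.002]
ft_force: [0.1, 0.5, 4.3]
grip_width: 0.494
grip_force: 10.0
```

To row units: -0.15 m / 0.6 = -0.25, -0.12 m / 0.6 = -0.2.

Emit:
creep_tool(segments="-0.01,0.0017,0,0,0.3\n-0.02,0.0017,0,0,0.3\n-0.03,0.0017,0,0,0.3\n-0.04,0.0017,0,0,0.3\n-0.0433,0.0017,0,0,0.3\n-0.0433,0.0017,0,0,0.64\n-0.0433,0.0017,0,0,0.64\n-0.0433,0.0017,0,0,0.64\n-0.0433,0.0017,0,0,0.64\n-0.0433,0.0017,-0.05,0,0.64\n-0.0433,0.0017,-0.1167,0,0.64\n-0.1167,0.0017,-0.15,0,0.64\n-0.2,0.0017,-0.15,0,0\n-0.25,0.0017,-0.15,0,0\n-0.25,0.0017,-0.15,0,0", grip_force=10)

```text
time: 13.1
position: [0.6428, 0.0318, 0.2881]
tool_rot: [2.001, 2.418, -0.006]
ft_force: [-0.1, -0.0, 0.6]
grip_width: 0.452
grip_force: 0.0
```

```bash
python3 - <<'E'
from h import *
print(tip())
_,d=snap("top","top8"); im=cv2.imread("pics/top8.png")
m=cv2.inRange(cv2.cvtColor(im,cv2.COLOR_BGR2HSV),(3,90,30),(18,255,255)); r=np.zeros_like(m); r[115:265,220:390]=255
for c in cv2.findContours(m&r,cv2.RETR_EXTERNAL,cv2.CHAIN_APPROX_NONE)[0]:
    if cv2.contourArea(c)<60: continue
    k=np.zeros_like(m); cv2.drawContours(k,[c],-1,255,-1); k=cv2.erode(k,np.ones((3,3)))
    ys,xs=np.nonzero(k); P=fromdepth("top",np.c_[xs,ys],d[ys,xs]); P=P[P[:,2]<.1]; t=np.array([w2t(p[:2]) for p in P])
    print(cv2.contourArea(c),"x",t[:,0].min().round(4),t[:,0].max().round(4),"y",t[:,1].min().round(4),t[:,1].max().round(4))
    for g in np.array_split(np.argsort(t[:,1]),5): print("   ",t[g].mean(0).round(4),P[g,2].mean().round(4))
E
```

```text
(array([ 0.0717, -0.0907]), np.float64(0.1061), array([-0.   , -0.005, -1.   ]))
288.0 x -0.083 -0.0464 y -0.0834 -0.0454
    [-0.0657 -0.0773] 0.0487
    [-0.0625 -0.0706] 0.049
    [-0.0649 -0.0653] 0.049
    [-0.0672 -0.0599] 0.0487
    [-0.0637 -0.0532] 0.0488
298.5 x -0.0127 0.0238 y 0.0265 0.0619
    [0.0058 0.0312] 0.0231
    [0.0058 0.0384] 0.0227
    [0.006  0.0443] 0.0229
    [0.0051 0.0502] 0.0229
    [0.0057 0.0571] 0.0231
140.0 x 0.0512 0.0853 y 0.0368 0.0492
    [0.0687 0.0381] 0.0452
    [0.0662 0.0405] 0.0447
    [0.066  0.0429] 0.0453
    [0.0674 0.0453] 0.0449
    [0.067  0.0478] 0.046
```

cake_a now stands on its rim at y 0.034–0.052. I'll push it flush towards the deck-side wall with the closed fingers, so it has room to fall, and then tip its top over towards +y.

Careful with the scale: shifts go in shares of 0.6 m and turns go in shares of pi rad. That gives: 0.157 m / 0.6 = 0.2617, 0.09 m / 0.6 = 0.15.

Emit:
creep_tool(segments="0.0833,-0.005,0,0,0\n0.1667,-0.0058,0,0,0\n0.25,-0.0058,0,0,0\n0.2617,-0.0058,0,0,0\n0.2617,-0.0058,0,0,0\n0.2617,-0.0058,0.0667,0,0\n0.2617,-0.0058,0.1333,0,0\n0.2617,-0.0058,0.15,0,0\n0.2617,-0.0058,0.15,0,0\n0.255,-0.0058,0.15,0,0\n0.25,-0.0058,0.15,0,0\n0.245,-0.0058,0.15,0,0\n0.24,-0.0058,0.15,0,0\n0.2367,-0.0058,0.15,0,0\n0.2333,-0.0058,0.15,0,0\n0.2333,-0.0058,0.15,0,0", grip_force=10)

```text
time: 14.75
position: [0.6107, 0.1756, 0.1986]
tool_rot: [1.991, 2.43, -0.0]
ft_force: [-0.5, -0.0, -0.2]
grip_width: 0.001
grip_force: 0.0
```

```bash
python3 -c "
from h import *
print(tip())"
```

```text
(array([0.0688, 0.0573]), np.float64(0.0166), array([ 0., -0., -1.]))
```

To row units: -0.009 m / 0.6 = -0.015, -0.006 m / 0.6 = -0.01.

Emit:
creep_tool(segments="-0.005,0,0,0,0\n-0.01,0,0,0,0\n-0.015,0,0,0,0\n-0.015,0,0,0,0\n-0.015,0,0,0,0")

```text
time: 15.25
position: [0.612, 0.1683, 0.1985]
tool_rot: [-1.989, -2.43, -0.002]
ft_force: [-0.3, 4.9, -1.5]
grip_width: 0.01
grip_force: 2.3
```

```bash
python3 -c "
from h import *
print(tip())"
```

```text
(array([0.0687, 0.0503]), np.float64(0.0165), array([-0.   ,  0.002, -1.   ]))
```

To row units: -0.12 m / 0.6 = -0.2, -0.05 m / 0.6 = -0.0833.

Emit:
creep_tool(segments="0.01,0,0,0,0\n0.01,0,-0.0667,0,0\n0,0,-0.1167,0,0\n-0.075,0,-0.1167,0,0\n-0.0833,0,-0.1167,0,0\n-0.0833,0,-0.1167,0,0\n-0.0833,0,-0.0583,0,0\n-0.0833,0,-0.0433,0,0\n-0.0833,0,-0.0433,0,0\n-0.0667,0,-0.0433,0,0\n-0.0567,0,-0.0433,0,0\n-0.0467,0,-0.0433,0,0\n-0.0367,0,-0.0433,0,0\n-0.0267,0,-0.0433,0,0\n-0.0167,0,-0.0433,0,0\n-0.0167,0,-0.0433,0,0\n-0.05,0,-0.0833,0,0\n-0.1333,0,-0.15,0,0\n-0.2,0,-0.15,0,0\n-0.2,0,-0.15,0,0")

```text
time: 17.25
position: [0.6385, 0.0398, 0.2901]
tool_rot: [2.001, 2.413, -0.004]
ft_force: [0.2, -1.4, -1.2]
grip_width: 0.002
grip_force: 0.0
```

```bash
python3 - <<'E'
from h import *
print(tip())
_,d=snap("top","top9"); im=cv2.imread("pics/top9.png")
m=cv2.inRange(cv2.cvtColor(im,cv2.COLOR_BGR2HSV),(3,90,30),(18,255,255)); r=np.zeros_like(m); r[115:265,220:390]=255
for c in cv2.findContours(m&r,cv2.RETR_EXTERNAL,cv2.CHAIN_APPROX_NONE)[0]:
    if cv2.contourArea(c)<60: continue
    k=np.zeros_like(m); cv2.drawContours(k,[c],-1,255,-1); k=cv2.erode(k,np.ones((3,3)))
    ys,xs=np.nonzero(k); P=fromdepth("top",np.c_[xs,ys],d[ys,xs]); P=P[P[:,2]<.1]; t=np.array([w2t(p[:2]) for p in P])
    print(cv2.contourArea(c),"x",t[:,0].min().round(4),t[:,0].max().round(4),"y",t[:,1].min().round(4),t[:,1].max().round(4))
    for g in np.array_split(np.argsort(t[:,1]),5): print("   ",t[g].mean(0).round(4),P[g,2].mean().round(4))
print(delta(0,.135,.115))
E
```

```text
(array([ 0.0697, -0.0825]), np.float64(0.1081), array([ 0.004, -0.006, -1.   ]))
205.0 x -0.0834 -0.0483 y -0.0722 -0.0474
    [-0.0668 -0.069 ] 0.0485
    [-0.0656 -0.0649] 0.0483
    [-0.0666 -0.0612] 0.0489
    [-0.0675 -0.0574] 0.0491
    [-0.0629 -0.0523] 0.0485
296.5 x -0.0126 0.0241 y 0.0265 0.062
    [0.0057 0.0312] 0.0232
    [0.0057 0.0384] 0.0231
    [0.006  0.0444] 0.0231
    [0.0054 0.0503] 0.0228
    [0.0059 0.0572] 0.0227
286.5 x 0.0536 0.0903 y 0.0442 0.0802
    [0.0715 0.0491] 0.0231
    [0.0729 0.0561] 0.0228
    [0.0716 0.062 ] 0.0228
    [0.0718 0.0678] 0.0229
    [0.0721 0.0747] 0.023
(array([ 0.2119, -0.0709, -0.0086]), np.float64(-0.01))
```

Both cakes now lie flat in the trough (tops at z 0.023) and the block is unmoved. Next I'll go over the lid to its outer side.

To row units: 0.232 m / 0.6 = 0.3867, -0.071 m / 0.6 = -0.1183.

Emit:
creep_tool(segments="0,-0.0333,-0.0667,0,0\n0.0667,-0.0833,-0.1167,0,0\n0.15,-0.1167,-0.1167,0,0\n0.2333,-0.1167,-0.1167,0,0\n0.3167,-0.1167,-0.1167,0,0\n0.3867,-0.1183,-0.1167,0,0\n0.3867,-0.1183,-0.1167,0,0\n0.3867,-0.1183,-0.1167,0,0\n0.3867,-0.1183,-0.05,0,0\n0.3867,-0.1183,0.0167,0,0\n0.3867,-0.1183,0.0333,0,0\n0.3867,-0.1183,0.0333,0,0\n0.3867,-0.1183,0.0333,0,0")

```text
time: 18.6
position: [0.5216, 0.2629, 0.27]
tool_rot: [1.992, 2.429, 0.003]
ft_force: [1.3, -0.3, 0.6]
grip_width: 0.003
grip_force: 0.0
```

```bash
python3 -c "
from h import *
print(tip(),delta(0,.1025,.0935))"
```

```text
(array([-0.0011,  0.1606]), np.float64(0.088), array([ 0.002,  0.001, -1.   ])) (array([-0.058 ,  0.0015, -0.0055]), np.float64(-0.002))
```

To row units: -0.1135 m / 0.6 = -0.1892, -0.1095 m / 0.6 = -0.1825.

Emit:
creep_tool(segments="-0.0333,0,0,0,0\n-0.05,0,0,0,0\n-0.0633,0,-0.0033,0,0\n-0.075,0,-0.005,0,0\n-0.0867,0,-0.0067,0,0\n-0.0967,0,-0.0092,0,0\n-0.1058,0,-0.0083,0,0\n-0.1142,0,-0.0075,0,0\n-0.1308,0,-0.005,0,0\n-0.1442,0,0,0,0\n-0.1558,0,0.0067,0,0\n-0.1658,0,0.015,0,0\n-0.1758,0,0.025,0,0\n-0.1825,0,0.0367,0,0\n-0.1892,0,0.049,0,0\n-0.1892,0,0.049,0,0")

```text
time: 20.2
position: [0.5429, 0.1504, 0.2377]
tool_rot: [-1.992, -2.429, 0.004]
ft_force: [-0.8, 0.2, 0.0]
grip_width: 0.009
grip_force: 0.0
```

```bash
python3 - <<'E'
from h import *
print(tip()); _,d=snap("side","side10")
for u in (230,250,290,310):
    o=[]
    for v in range(190,275,4):
        P=fromdepth("side",(u,v),d[v,u])[0]; o.append((*w2t(P[:2]).round(3).tolist(),float(P[2].round(3))))
    print(u,[q for q in o if .0<q[1]<.1 and q[2]<.11])
E
```

```text
(array([-0.003 ,  0.0458]), np.float64(0.0557), array([-0.002, -0.002, -1.   ]))
230 [(0.11, 0.032, 0.056), (0.104, 0.042, 0.055), (0.1, 0.049, 0.052), (0.095, 0.058, 0.051), (0.09, 0.067, 0.049), (0.086, 0.074, 0.046), (0.08, 0.083, 0.046), (0.077, 0.089, 0.043), (0.073, 0.096, 0.04), (0.078, 0.092, 0.026), (0.079, 0.093, 0.016), (0.08, 0.093, 0.005), (0.077, 0.098, 0.001)]
250 [(0.067, 0.031, 0.058), (0.064, 0.037, 0.054), (0.059, 0.047, 0.053), (0.054, 0.055, 0.052), (0.05, 0.063, 0.05), (0.046, 0.071, 0.048), (0.042, 0.079, 0.047), (0.037, 0.087, 0.046), (0.035, 0.092, 0.041), (0.037, 0.091, 0.03), (0.037, 0.093, 0.021), (0.039, 0.091, 0.009), (0.039, 0.093, 0.0)]
290 [(-0.015, 0.032, 0.056), (-0.019, 0.041, 0.054), (-0.023, 0.049, 0.053), (-0.026, 0.057, 0.052), (-0.03, 0.066, 0.051), (-0.033, 0.072, 0.048), (-0.035, 0.079, 0.045), (-0.039, 0.086, 0.044), (-0.041, 0.091, 0.039), (-0.044, 0.098, 0.038), (-0.041, 0.091, 0.02), (-0.041, 0.092, 0.01), (-0.041, 0.093, 0.001)]
310 [(-0.054, 0.031, 0.058), (-0.056, 0.037, 0.055), (-0.059, 0.046, 0.053), (-0.062, 0.053, 0.051), (-0.066, 0.062, 0.051), (-0.069, 0.069, 0.049), (-0.071, 0.077, 0.047), (-0.074, 0.084, 0.045), (-0.077, 0.09, 0.043), (-0.08, 0.097, 0.041), (-0.078, 0.092, 0.025), (-0.078, 0.091, 0.015)]
```

To row units: 0.016 m / 0.6 = 0.0267, 0.014 m / 0.6 = 0.0233.

Emit:
creep_tool(segments="-0.0067,0,0.0067,0,0\n-0.0117,0,0.0133,0,0\n-0.0133,0,0.0183,0,0\n-0.0133,0,0.0233,0,0\n-0.0133,0,0.0267,0,0\n-0.0133,0,0.0267,0,0")

```text
time: 20.85
position: [0.5449, 0.1437, 0.225]
tool_rot: [1.99, 2.429, -0.003]
ft_force: [-5.4, -2.3, 15.2]
grip_width: 0.002
grip_force: 7.5
```

```bash
python3 -c "
from h import *
print(tip())"
```

```text
(array([-0.0021,  0.0386]), np.float64(0.043), array([ 0.   , -0.002, -1.   ]))
```

To row units: -0.25 m / 0.6 = -0.4167, -0.2 m / 0.6 = -0.3333.

Emit:
creep_tool(segments="0,0,0.005,0,0\n0,0,0.005,0,0\n0,0,-0.05,0,0\n0,0,-0.1333,0,0\n-0.0833,0,-0.2167,0,0\n-0.1667,0.0833,-0.25,0,0\n-0.25,0.1667,-0.25,0,0\n-0.3333,0.1667,-0.25,0,0\n-0.4167,0.1667,-0.25,0,0\n-0.4167,0.1667,-0.25,0,0\n-0.4167,0.1667,-0.25,0,0")

```text
time: 21.95
position: [0.6933, -0.0921, 0.3714]
tool_rot: [2.005, 2.415, -0.007]
ft_force: [0.1, -1.2, 0.2]
grip_width: 0.005
grip_force: 0.0
```

```bash
python3 - <<'E'
from h import *
snap("side","side11");_,d=snap("top","top11")
P=[];
for u in range(255,300,5):
  for v in range(150,260,5):
    p=fromdepth("top",(u,v),d[v,u])[0];t=w2t(p[:2])
    if abs(t[0])<.12 and .022<t[1]<.085: P.append([*t,p[2]])
P=np.array(P);print(len(P),P[:,2].min(),P[:,2].max(),np.linalg.lstsq(np.c_[P[:,:2],np.ones(len(P))],P[:,2],rcond=None)[0])
a=cv2.imread("pics/side11.png")[100:285,190:385]; b=cv2.imread("pics/top11.png")[100:285,200:395]
cv2.imwrite("pics/c11.png",cv2.resize(np.hstack([a,b]),None,fx=2.05,fy=2.05,interpolation=cv2.INTER_CUBIC))
E
```

```text
118 0.03896853218608498 0.04402898474401773 [-0.00102513  0.00037236  0.04151567]
```

View pics/c11.png

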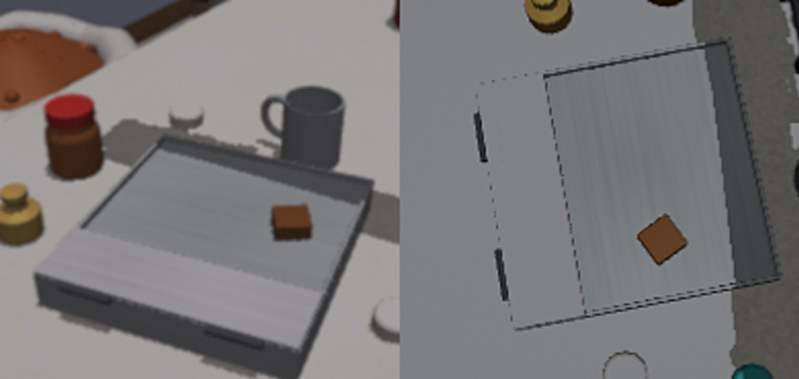

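The lid lies flat and level over the trough (slope about 0, top at z 0.0415). The block is where it was at right crop (662,239), no cake is left on the deck, and the arm is clear.

```bash
python3 -c "
from h import *
print(ctrl.close_job())"
```

```text
the job is handed in; nothing more can be done
None
```

Both round cakes are lying flat in the trough with the lid fully shut over them, the square block was left where it lay, and the job was handed in at about 22 s; cake_a first stuck on edge against the outer wall, so I pinched it lightly, dragged it clear and tipped it flat before closing the lid.

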